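Pack the rapid-test kit carrier, each part in the nest made for it

TASK

Pack the rapid-test kit carrier: set the lidded sample cup, the square timer, the largest dropper bottle and the smallest dropper bottle each into the nest made to its size and shape, fully home on the nest's floor and standing upright, the timer face up. Keep the sample cup upright all the way. The open empty cup and the middle-sized dropper bottle belong to another kit: leave them standing where they are.

Things in the scene. Friction and masses are not known exactly. Their poses are not given: they have to be found in the camera images.
- full_cup_mid (a point): Sample cup closed with a flat press-on lid, pale green content, 45 mm tall; this point is on its axis half-way up, z up. The lid's rim, 9 mm high at the very top, is the widest part, 59 mm across; the clear wall below tapers to 43 mm across the base. 70 g, give or take. Grip it across the lid's rim from above.
- timer_mid (a point): Square white timer lying flat, face up, 62 x 62 mm, 20 mm tall; the buttons take the top 3 mm, its straight sides are 17 mm high. This point is at its centre half-way up, z up, x and y square to its sides. 70 g.
- large_dropper_mid (a point): Largest of three white dropper bottles, 67 mm tall with a white cap; body 33 mm across up to 48 mm high, narrower cap above (25 mm). Stands upright; this point is on its axis half-way up. 30 g, give or take.
- small_dropper_mid (a point): Smallest of the three dropper bottles, 52 mm tall with a blue cap; body 25 mm across up to 37 mm high, narrower cap above (19 mm). Stands upright; this point is on its axis half-way up. 30 g, give or take.
- mid_dropper_mid (a point): Middle-sized dropper bottle, 58 mm tall with a blue cap, body 29 mm across: a look-alike of another kit, to be left standing where it is. This point is on its axis half-way up.
- open_cup_mid (a point): Open empty clear cup without a lid, 55 mm across the mouth and 42 mm tall: a look-alike of another kit, to be left standing where it is. This point is on its axis half-way up.
- nest_cup_floor (a point): Nest of the sample cup: the widest white round collar, 51 mm inside at the floor, flaring to 64 mm at the mouth, 12 mm high. This point: centre of its floor, 9 mm above the worktop, z up, x and y along the tile's edges. The carrier: metal tray 172 mm square, fixed on the worktop, two low wire handles, four grey 80 mm tiles two by two, one nest on each, in any order.
- nest_timer_floor (a point): Nest of the timer: the square one, eight short white flared lips, 6 mm high, two at each corner, 68 mm apart at the floor and 76 mm at the top; the middle 38 mm of every side is open for the fingers. This point: centre of its floor, 9 mm above the worktop, z up, x and y along the tile's edges. (Above: a shelf 0.42 m up overhangs the rear of the bench, its front edge at least 80 mm behind all that is handled.)
- nest_large_floor (a point): Nest of the largest dropper bottle: the middle-sized white round collar, 39 mm inside for the lower half, flaring to 50 mm at the mouth, 17 mm high. This point: centre of its floor, 9 mm above the worktop, z up, x and y along the tile's edges. 
- nest_small_floor (a point): Nest of the smallest dropper bottle: the narrowest white round collar, 31 mm inside for the lower half, flaring to 42 mm at the mouth, 17 mm high. This point: centre of its floor, 9 mm above the worktop, z up, x and y along the tile's edges. 
Things that resemble listed ones, but are neither listed nor needed, are in the scene too. Leave any orange look-alike of the part that bears mid_dropper_mid alone.

How it is judged:
At the end, for the whole second after the job is handed in: Lidded cup, timer, largest and smallest dropper bottle each in its own nest: within 10 mm of its centre and 4 mm of resting on its floor, tilted under 0.15 rad, released, at rest. Open cup and middle bottle upright within 15 mm of where they stood (horizontal distance between full_cup_mid and nest_cup_floor below 0.01 m and z of full_cup_mid in the frame of nest_cup_floor between 0.0185 and 0.0265 m and angle between each of full_cup_mid, timer_mid, large_dropper_mid, small_dropper_mid, mid_dropper_mid, open_cup_mid's own z axis and vertical below 0.15 rad and linear speed of each of full_cup, timer, large_dropper, small_dropper below 0.02 m/s and horizontal distance between timer_mid and nest_timer_floor below 0.01 m and z of timer_mid in the frame of nest_timer_floor between 0.006 and 0.014 m and horizontal distance between large_dropper_mid and nest_large_floor below 0.01 m and z of large_dropper_mid in the frame of nest_large_floor between 0.0295 and 0.0375 m and horizontal distance between small_dropper_mid and nest_small_floor below 0.01 m and z of small_dropper_mid in the frame of nest_small_floor between 0.022 and 0.03 m and distance of each of mid_dropper_mid, open_cup_mid from where it was at the start of the episode below 0.015 m); the robot touches nothing.
It fails at once if the sample cup is tipped by more than 0.6 rad (angle between full_cup_mid's own z axis and vertical above 0.6 rad).
It fails at once if the open cup is displaced by more than 30 mm (distance of open_cup_mid from where it was at the start of the episode above 0.03 m).
It fails at once if the middle-sized dropper bottle is displaced by more than 30 mm (distance of mid_dropper_mid from where it was at the start of the episode above 0.03 m).
It also fails if it takes over 96 s, if anything falls off the work surface, if the arm or the gripper's body presses on something with over 40 N, if the wrist force passes 120 N, or if a joint passes its speed limit or range.

ROBOT

A 6-joint arm with a two-finger parallel gripper is mounted at the origin on a cart in front of the work surface, level with it; the furniture and walls round the work are solid. World frame = base frame: x ahead of the robot, y to its left, z up, the work surface at z = 0. Lengths are in m, angles in rad, forces in N, time in s.
With the tool pointing down it reaches from about 0.35 to 0.775 m from the base axis. Payload 7.3 kg.
Tool frame: the origin (TCP) lies at the very end of the fingers, on their centre line; the grasp point (between the pads) lies 19 mm behind it; z points along the fingers, y is the line along which they close (so a half turn about z gives the same grasp; the last joint's range is limited). The gripper opens to 92 mm and grips with 3 to 60 N. Pads are 19 mm wide; open, the fingers measure 130 mm over their backs; the gripper's body (75 mm by 190 mm) begins 47 mm behind the grasp point.
Start: joints at [0.973, 0.342, 1.524, -0, 1.275, -0.146], TCP at [0.229, 0.472, 0.227] pointing down, gripper open.
Joint ranges: [-2.53, 2.53], [-0.77, 2.02], [0.04, 2.7], [-1, 4.14], [0.28, 2.66], [-3.11, 3.11]. Speed limits (rad/s): [2.57, 2.57, 3.14, 3.14, 3.14, 3.14].

INTERFACE

Orientations are given as [roll, pitch, yaw] about the fixed x, y, z axes, in that order (R = Rz(yaw) Ry(pitch) Rx(roll)).
In Python, from cell import robot gives the robot as it stands. The module is installed in compiled form; this text tells all that it offers.
- The arm moves only by the tool arm_command, never from a script. Its argument "moves" is a list of rows, each a list of 3 entries, a list of its own where there are three numbers: the shift along the tool's x, y, z in m, then the turn, a rotation vector about the tool's x, y, z in rad, then the finger opening in m, from 0 to 0.0918. In form: [[[dx, dy, dz], [ax, ay, az], claw], ...]. A call has exactly 5 rows; each row is the pose to reach, as a shift and turn from the pose commanded when the call began, along the tool's axes at that moment; what a row does not reach only later rows make up. A row lasts 1/10 s, in which the tool goes at most 50 mm and 8.59 degrees, less where a joint would pass 70% of its speed; a pose out of reach is approached as far as the arm can. A call with a gripper value outside its range is refused whole. The fingers move at their own pace and stop on an object; "squeeze" is the grip in N (left out, the last holds). Time passes only in rows, so rows that repeat a pose let the fingers close, or fill a call up. It gives the time, the measured TCP pose, the force, the opening and the grip force at its end, in the units of the state.
- robot.observe(): the state, without advancing time (a new reading comes with each control period).
- robot.read_camera(name): name is "side" or "top" or "wrist"; returns the picture (400x640x3 uint8, red, green, blue); there is no depth.
- robot.camera_model(name): a dict with "fx", "fy", "cx", "cy" (pixels), "R" (3x3) and "t" (3): a world point X has camera coordinates R X + t. Camera axes: x right, y down, z forward; pixel columns grow to the right and rows downward; lengths in m; the calibration is good to about 2 mm. A picture is of the moment at which its call begins: read the wrist's pose just before it. camera_model takes no time and is no camera call; for the wrist camera it gives the pose at the moment of the call.
- robot.hand_in(): hands the job in; it is judged then, once.
The state is a dict: "time": time; "qpos": joint angles; "qvel": joint speeds; "joint_efforts": joint torques, N m; "tool_pos": TCP position; "tool_rot": TCP orientation; "contact_force": force on the tool from outside, world axes, zero at the start; "torque": the same for the moment, N m; "opening": finger opening in m; "grip_force": force on a finger pad.
Only numpy, scipy, OpenCV 4.12 (cv2) and the standard library are available. Lean on these libraries where they do the work, as an engineer would, in place of code of your own. Each camera call takes 0.05 s, during which the arm holds its last target. There are 200 camera calls.

## Working session

There is one attempt and no reset: what is moved stays moved. The work goes in short steps, Python scripts to look and compute and a tool call to move; the robot and the scene stay as the last step left them, time stands still between calls to the robot, and variables do not carry over. Pictures are saved under pics/ and viewed, at most 14 in all, crops included, and the job is handed in when it is done.

Besides the shell and the picture viewer there is one more tool, called after ">>>" by a JSON object that holds its "method" and its "body", one argument or row to a line. arm_command: Moves the arm, as the interface text tells. Its arguments: {"type":"object","properties":{"moves":{"type":"array"},"squeeze":{"type":"number"}},"required":["moves"]}

```bash
mkdir -p pics; cat > h.py <<'E'
import numpy as np, cv2
from cell import robot
from scipy.spatial.transform import Rotation as Ro
def snap(cam,fn,crop=None,s=1):
    m=robot.camera_model(cam); im=robot.read_camera(cam)[:,:,::-1].copy()
    cv2.imwrite('pics/full_'+fn,im)
    if crop: x0,y0,x1,y1=crop; im=im[y0:y1,x0:x1]
    cv2.imwrite('pics/'+fn,cv2.resize(im,None,fx=s,fy=s,interpolation=cv2.INTER_CUBIC)); return m
def px(m,u,v,z):
    R=np.array(m['R']);t=np.array(m['t']);d=R.T@[(u-m['cx'])/m['fx'],(v-m['cy'])/m['fy'],1];c=-R.T@t
    return c+d*(z-c[2])/d[2]
def proj(m,X):
    p=np.array(m['R'])@X+np.array(m['t']); return m['fx']*p[0]/p[2]+m['cx'],m['fy']*p[1]/p[2]+m['cy']
def go(x,y,z,yaw=None):
    "shift in tool axes to world point (TCP), given current state"
    s=robot.observe(); r=np.array(s['tool_rot']); R=Ro.from_euler('xyz',r).as_matrix()
    return np.round(R.T@(np.array([x,y,z])-s['tool_pos']),4)
E
python3 - <<'E'
from h import *
s=robot.observe()
for k in('time','tool_pos','tool_rot','opening'):print(k,s[k])
for c in('top','side','wrist'):
    m=snap(c,c+'0.png'); print(c,{k:np.round(v,3).tolist() for k,v in m.items()})
E
```

```text
time 0.0
tool_pos [0.22895319 0.4720017  0.22606607]
tool_rot [-3.14012218e+00 -2.17357850e-04  2.68979353e+00]
opening 0.09182833273064056
top {'fx': 440.302, 'fy': 440.302, 'cx': 308.304, 'cy': 193.014, 'R': [[0.018, -0.999, 0.038], [-0.994, -0.022, -0.111], [0.111, -0.036, -0.993]], 't': [-0.237, 0.468, 0.898]}
side {'fx': 502.467, 'fy': 502.467, 'cx': 321.196, 'cy': 194.511, 'R': [[0.851, -0.525, 0.003], [-0.236, -0.387, -0.892], [0.469, 0.758, -0.453]], 't': [-0.492, 0.094, 0.985]}
wrist {'fx': 328.261, 'fy': 328.261, 'cx': 316.657, 'cy': 208.347, 'R': [[0.437, 0.9, -0.002], [0.87, -0.422, 0.256], [0.229, -0.114, -0.967]], 't': [-0.524, -0.032, 0.39]}
```

View pics/top0.png

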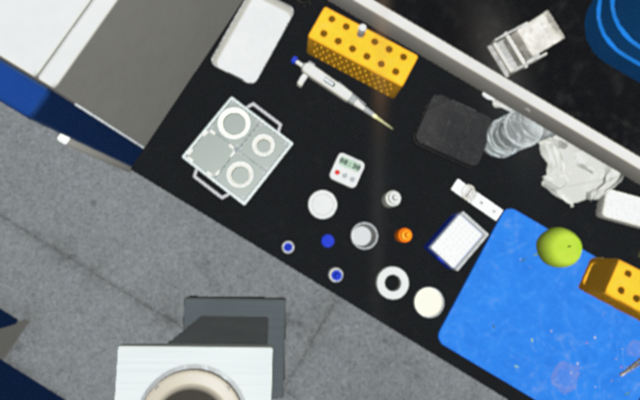

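View pics/side0.png

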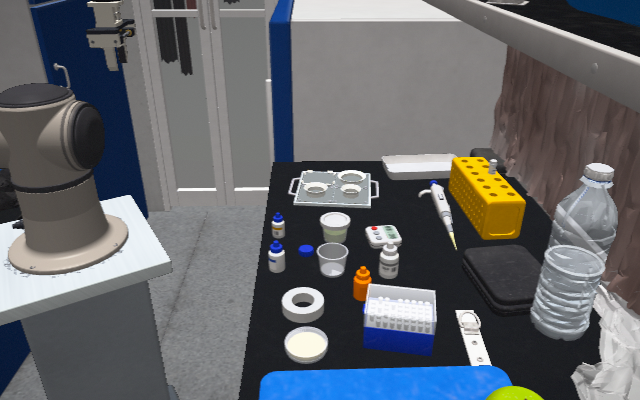

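The top view shows:
- **Cups:** lidded cup (322,204), open cup (364,236).
- **Timer:** (347,170).
- **Bottles:** white-capped (392,198); two blue-capped at (288,247) and (336,274), which need size discrimination; orange look-alike (404,235).
- **Nests:** (235,122), (263,145), (240,174), and the square one at about (210,153).

I'll confirm these in enlarged crops.

```bash
python3 - <<'E'
import cv2
a=cv2.imread('pics/top0.png')[90:290,180:440];cv2.imwrite('pics/topc.png',cv2.resize(a,None,fx=3,fy=3,interpolation=cv2.INTER_CUBIC))
a=cv2.imread('pics/side0.png')[160:310,250:450];cv2.imwrite('pics/sidec.png',cv2.resize(a,None,fx=4,fy=4,interpolation=cv2.INTER_CUBIC))
E
```

```text
(no output)
```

View pics/topc.png

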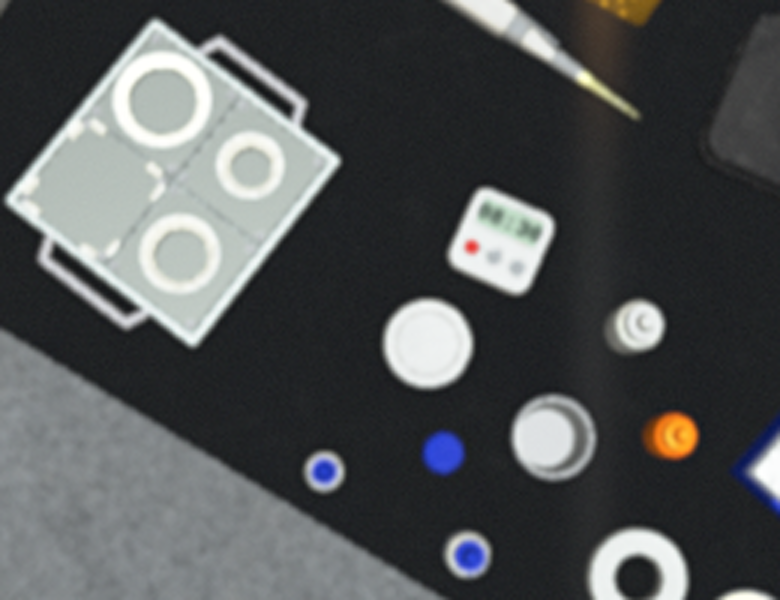

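View pics/sidec.png

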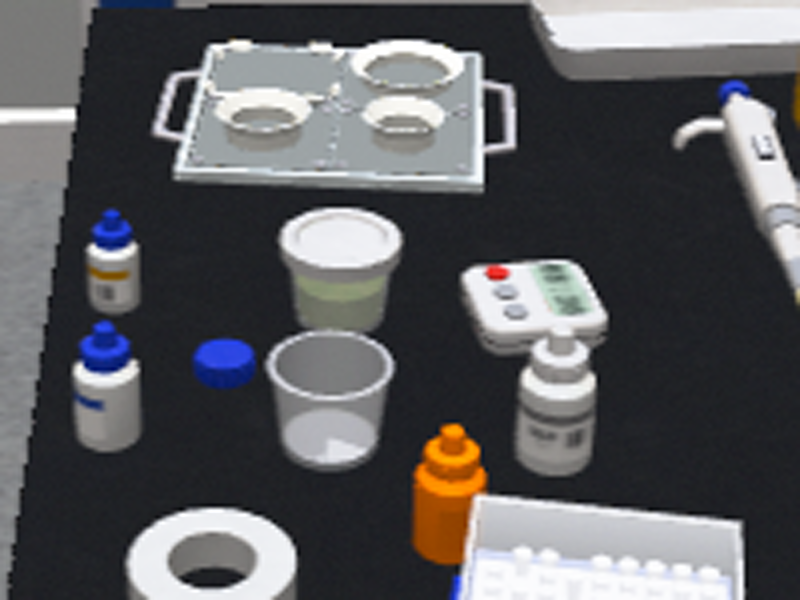

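The blue cap at crop (323,471) has a body 39 px wide against 46 px for the one at (467,554), a 25:29 ratio. So the left one is the smallest bottle and the right one stays. The white-capped bottle at (640,324) is the largest. The round collars are cup (162,99), large (180,253) and small (250,165); the square nest is at about (93,187).

```bash
python3 - <<'E'
from h import *
m=robot.camera_model('top'); s=robot.camera_model('side')
P={'cup':(428,343,.045),'timer':(502,241,.019),'largecap':(643,322,.067),'smallcap':(323,471,.052),'midcap':(468,555,.058),'open':(553,437,.042),
'ncup':(162,99,.021),'nlarge':(180,253,.026),'nsmall':(250,165,.026),'ntimer':(93,187,.015),
'c1':(155,20,.009),'c2':(340,160,.009),'c3':(193,347,.009),'c4':(7,200,.009),'tA':(483,186,.018),'tB':(556,222,.018),'tC':(522,297,.018),'tD':(446,257,.018)}
W={}
for k,(x,y,z) in P.items():
    W[k]=w=px(m,180+x/3,90+y/3,z); u,v=proj(s,w)
    print(k,w.round(4),'r',np.hypot(*w[:2]).round(3),'side crop',round((u-250)*4),round((v-160)*4))
C=np.mean([W[f'c{i}'] for i in(1,2,3,4)],0);print('C',C)
for a,b in(('c1','c2'),('c2','c3'),('c3','c4'),('c4','c1'),('tA','tB'),('tB','tC'),('tC','tD'),('tD','tA')):
    d=W[b]-W[a];print(a,b,np.hypot(*d[:2]).round(4),np.arctan2(d[1],d[0]).round(3))
E
```

```text
cup [ 0.4481 -0.2568  0.045 ] r 0.517 side crop 336 235
timer [ 0.525  -0.3108  0.019 ] r 0.61 side crop 526 288
largecap [ 0.4636 -0.4014  0.067 ] r 0.613 side crop 549 324
smallcap [ 0.3593 -0.1865  0.052 ] r 0.405 side crop 106 209
midcap [ 0.3052 -0.2848  0.058 ] r 0.417 side crop 98 320
open [ 0.3852 -0.3443  0.042 ] r 0.517 side crop 324 362
ncup [ 0.6219 -0.0647  0.021 ] r 0.625 side crop 403 62
nlarge [ 0.5098 -0.082   0.026 ] r 0.516 side crop 259 107
nsmall [ 0.5742 -0.1294  0.026 ] r 0.589 side crop 399 112
ntimer [ 0.5577 -0.0171  0.015 ] r 0.558 side crop 272 65
c1 [ 0.6842 -0.0558  0.009 ] r 0.686 side crop 476 52
c2 [ 0.5834 -0.1933  0.009 ] r 0.615 side crop 478 180
c3 [ 0.4449 -0.0916  0.009 ] r 0.454 side crop 168 168
c4 [0.5478 0.0448 0.009 ] r 0.55 side crop 207 42
tA [ 0.565  -0.2969  0.018 ] r 0.638 side crop 572 256
tB [ 0.54   -0.3499  0.018 ] r 0.643 side crop 601 317
tC [ 0.4849 -0.3256  0.018 ] r 0.584 side crop 478 326
tD [ 0.5126 -0.2707  0.018 ] r 0.58 side crop 457 261
C [ 0.56508542 -0.07397006  0.009     ]
c1 c2 0.1705 -2.203
c2 c3 0.1719 2.508
c3 c4 0.1709 0.924
c4 c1 0.1695 -0.636
tA tB 0.0587 -2.012
tB tC 0.0601 2.726
tC tD 0.0615 1.104
tD tA 0.0586 -0.462
```

The positions check out: the tray sides come to 0.171 m (0.172 given), the tile offsets to about 40 mm, and the side reprojections agree. Tray axes are -0.635/0.935 rad, timer 1.124 rad. I'll start with the timer.

```bash
cat >> h.py <<'E'
def to(x,y,z,yaw=None):
    s=robot.observe(); R=Ro.from_euler('xyz',s['tool_rot']); yaw=s['tool_rot'][2] if yaw is None else yaw
    T=Ro.from_euler('xyz',[np.pi,0,yaw]); print('shift',R.inv().apply(np.array([x,y,z])-s['tool_pos']).round(4),'turn',(R.inv()*T).as_rotvec().round(3))
E
python3 -c "
from h import *
to(.525,-.311,.10,2.695)"
```

```text
shift [-0.6082 -0.5752  0.1267] turn [-0.001 -0.    -0.005]
```

>>> {"method": "arm_command", "body": {
  "moves": [
    [[-0.3, -0.287, 0.02], [0, 0, 0], 0.0918],
    [[-0.3, -0.287, 0.02], [0, 0, 0], 0.0918],
    [[-0.3, -0.287, 0.02], [0, 0, 0], 0.0918],
    [[-0.3, -0.287, 0.02], [0, 0, 0], 0.0918],
    [[-0.3, -0.287, 0.02], [0, 0, 0], 0.0918]
  ],
  "squeeze": 15
}}

```text
time: 0.65
tool_pos: [0.3163, 0.2365, 0.2146]
tool_rot: [3.141, 0.0, 2.691]
contact_force: [2.2, -0.1, 0.2]
opening: 0.0916
grip_force: 0.0
```

>>> {"method": "arm_command", "body": {
  "moves": [
    [[-0.2, -0.19, 0.02], [0, 0, 0], 0.0918],
    [[-0.2, -0.19, 0.02], [0, 0, 0], 0.0918],
    [[-0.2, -0.19, 0.02], [0, 0, 0], 0.0918],
    [[-0.2, -0.19, 0.02], [0, 0, 0], 0.0918],
    [[-0.2, -0.19, 0.02], [0, 0, 0], 0.0918]
  ]
}}

```text
time: 1.15
tool_pos: [0.404, 0.0028, 0.1965]
tool_rot: [3.141, 0.0, 2.689]
contact_force: [1.3, 0.6, -0.4]
opening: 0.092
grip_force: 0.0
```

```bash
python3 -c "
from h import *
s=robot.observe();print(s['time'],s['tool_pos'],s['tool_rot'])
to(.525,-.311,.10,2.695)"
```

```text
1.15 [0.40403672 0.00277578 0.1965489 ] [3.14123628e+00 3.15330371e-04 2.68948985e+00]
shift [-0.2459 -0.2294  0.0965] turn [ 0.     0.    -0.006]
```

>>> {"method": "arm_command", "body": {
  "moves": [
    [[-0.24, -0.224, 0.08], [0, 0, 0], 0.0918],
    [[-0.24, -0.224, 0.08], [0, 0, 0], 0.0918],
    [[-0.24, -0.224, 0.08], [0, 0, 0], 0.0918],
    [[-0.24, -0.224, 0.08], [0, 0, 0], 0.0918],
    [[-0.24, -0.224, 0.08], [0, 0, 0], 0.0918]
  ]
}}

```text
time: 1.65
tool_pos: [0.4915, -0.2238, 0.1367]
tool_rot: [3.141, -0.0, 2.689]
contact_force: [0.9, 0.5, 0.3]
opening: 0.0919
grip_force: 0.0
```

```bash
python3 -c "
from h import *
s=robot.observe();print(s['time'],s['tool_pos'],s['tool_rot'])
to(.525,-.311,.10,2.695)"
```

```text
1.65 [ 0.49146675 -0.22379222  0.13665914] [ 3.14132998e+00 -3.30815434e-04  2.68935095e+00]
shift [-0.0683 -0.0638  0.0366] turn [ 0.    -0.    -0.006]
```

>>> {"method": "arm_command", "body": {
  "moves": [
    [[-0.067, -0.063, 0.036], [0, 0, -0.006], 0.0918],
    [[-0.067, -0.063, 0.036], [0, 0, -0.006], 0.0918],
    [[-0.067, -0.063, 0.036], [0, 0, -0.006], 0.0918],
    [[-0.067, -0.063, 0.036], [0, 0, -0.006], 0.0918],
    [[-0.067, -0.063, 0.036], [0, 0, -0.006], 0.0918]
  ]
}}

```text
time: 2.15
tool_pos: [0.5238, -0.3068, 0.1017]
tool_rot: [3.141, -0.0, 2.696]
contact_force: [1.2, -0.4, 0.4]
opening: 0.0915
grip_force: 0.0
```

```bash
python3 -c "
from h import *
s=robot.observe();print(s['time'],s['tool_pos'],s['tool_rot'])
to(.525,-.311,.007,2.695)
m=snap('wrist','w1.png'); np.savez('w1.npz',**m)
for n,p in dict(timer=(.525,-.311,.019),cup=(.448,-.257,.045),large=(.4636,-.4014,.067),tip=(*s['tool_pos'][:2],.02)).items():print(n,np.round(proj(m,np.array(p))))"
```

```text
2.15 [ 0.52379722 -0.30679573  0.10165961] [ 3.14121407e+00 -4.24312121e-04  2.69629750e+00]
shift [-0.0029 -0.0033  0.0947] turn [ 0.    -0.     0.001]
timer [313. 219.]
cup [337.  86.]
large [134. 215.]
tip [317. 216.]
```

View pics/w1.png

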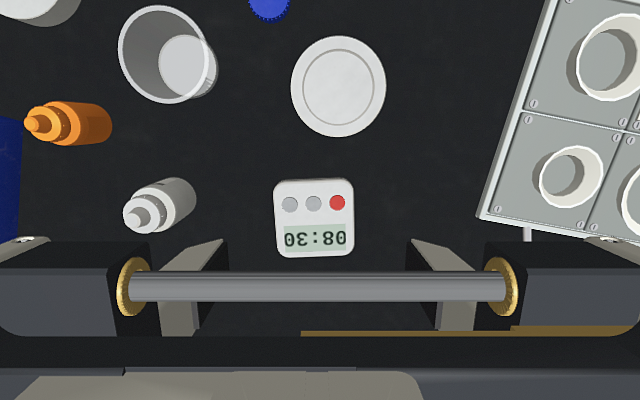

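The wrist view confirms the timer at (314,218), the lid at (338,86) and the large bottle's tip at (134,215), all on prediction. Going down.

>>> {"method": "arm_command", "body": {
  "moves": [
    [[-0.001, -0.003, 0.05], [0, 0, 0], 0.0918],
    [[-0.001, -0.003, 0.08], [0, 0, 0], 0.0918],
    [[-0.001, -0.003, 0.094], [0, 0, 0], 0.0918],
    [[-0.001, -0.003, 0.094], [0, 0, 0], 0.0918],
    [[-0.001, -0.003, 0.094], [0, 0, 0], 0.0918]
  ]
}}

```text
time: 2.7
tool_pos: [0.5246, -0.311, 0.0091]
tool_rot: [-3.141, 0.002, 2.697]
contact_force: [-0.5, -0.8, -0.1]
opening: 0.0917
grip_force: 0.0
```

>>> {"method": "arm_command", "body": {
  "moves": [
    [[0, 0, 0], [0, 0, 0], 0.05],
    [[0, 0, 0], [0, 0, 0], 0.05],
    [[0, 0, 0], [0, 0, 0], 0.05],
    [[0, 0, 0], [0, 0, 0], 0.05],
    [[0, 0, 0], [0, 0, 0], 0.05]
  ],
  "squeeze": 15
}}

```text
time: 3.2
tool_pos: [0.5238, -0.3109, 0.0079]
tool_rot: [3.142, 0.001, 2.696]
contact_force: [-0.6, -0.2, 2.1]
opening: 0.0619
grip_force: 14.9
```

>>> {"method": "arm_command", "body": {
  "moves": [
    [[0, 0, -0.05], [0, 0, 0], 0.05],
    [[0, 0, -0.1], [0, 0, 0], 0.05],
    [[0, 0, -0.1], [0, 0, 0], 0.05],
    [[0, 0, -0.1], [0, 0, 0], 0.05],
    [[0, 0, -0.1], [0, 0, 0], 0.05]
  ]
}}

```text
time: 3.7
tool_pos: [0.5228, -0.3103, 0.1061]
tool_rot: [3.141, -0.002, 2.696]
contact_force: [0.0, 0.5, -1.5]
opening: 0.0618
grip_force: 14.9
```

```bash
python3 -c "
from h import *
to(.557,-.0178,.10,2.506)"
```

```text
shift [0.0952 0.2786 0.0065] turn [ 0.    -0.003  0.19 ]
```

>>> {"method": "arm_command", "body": {
  "moves": [
    [[0.016, 0.046, 0], [0, 0, 0.03], 0.05],
    [[0.032, 0.093, 0], [0, 0, 0.07], 0.05],
    [[0.048, 0.14, 0], [0, 0, 0.1], 0.05],
    [[0.064, 0.186, 0], [0, 0, 0.14], 0.05],
    [[0.08, 0.232, 0], [0, 0, 0.19], 0.05]
  ]
}}

```text
time: 4.2
tool_pos: [0.5503, -0.0649, 0.1056]
tool_rot: [-3.14, -0.003, 2.504]
contact_force: [2.4, -0.2, -0.4]
opening: 0.0621
grip_force: 14.9
```

```bash
python3 -c "
from h import *
to(.557,-.0178,.10,2.506)"
```

```text
shift [0.0227 0.0419 0.0056] turn [-0.001 -0.003 -0.002]
```

>>> {"method": "arm_command", "body": {
  "moves": [
    [[0.022, 0.039, 0], [0, 0, 0], 0.05],
    [[0.022, 0.039, 0], [0, 0, 0], 0.05],
    [[0.022, 0.039, 0.025], [0, 0, 0], 0.05],
    [[0.022, 0.039, 0.05], [0, 0, 0], 0.05],
    [[0.022, 0.039, 0.05], [0, 0, 0], 0.05]
  ]
}}

```text
time: 4.7
tool_pos: [0.5537, -0.0226, 0.0532]
tool_rot: [-3.137, -0.008, 2.506]
contact_force: [0.5, -0.5, -0.5]
opening: 0.062
grip_force: 14.9
```

```bash
python3 -c "
from h import *
m=snap('wrist','w2.png')
to(.557,-.0178,.019,2.506)
m=robot.camera_model('wrist');print(proj(m,np.array([.557,-.0178,.015])),proj(m,np.array([.6219,-.0647,.021])),proj(m,np.array([.5098,-.082,.026])),proj(m,np.array([.5742,-.1294,.026])))"
```

```text
shift [0.0012 0.0053 0.0361] turn [-0.003 -0.005 -0.001]
(np.float64(325.71864711654644), np.float64(231.66491263344963)) (np.float64(326.3757946254625), np.float64(346.65890123046347)) (np.float64(194.03783404615524), np.float64(237.6620076610205)) (np.float64(205.57691544962586), np.float64(351.4445611702731))
```

View pics/w2.png

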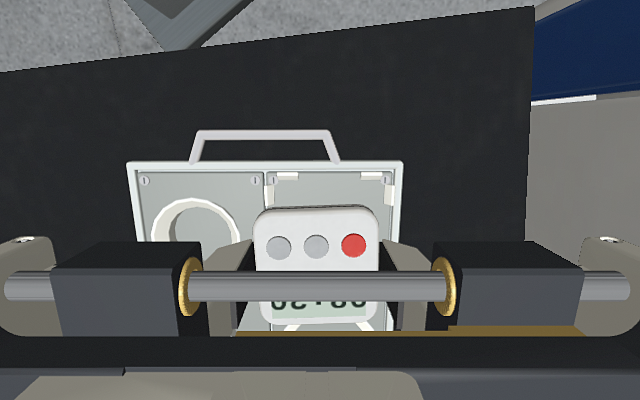

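The large collar appears at (194,236) as predicted, and the timer's nest lips sit at u 275–392 with their centre on prediction. Lowering.

>>> {"method": "arm_command", "body": {
  "moves": [
    [[0.001, 0.004, 0.01], [0, 0, 0], 0.05],
    [[0.001, 0.004, 0.02], [0, 0, 0], 0.05],
    [[0.001, 0.004, 0.034], [0, 0, 0], 0.05],
    [[0.001, 0.004, 0.034], [0, 0, 0], 0.05],
    [[0.001, 0.004, 0.034], [0, 0, 0], 0.05]
  ]
}}

```text
time: 5.25
tool_pos: [0.5585, -0.0188, 0.0235]
tool_rot: [3.142, -0.0, 2.506]
contact_force: [1.2, -0.2, -0.6]
opening: 0.062
grip_force: 14.9
```

```bash
python3 -c "
from h import *
to(.557,-.0178,.018,2.506)"
```

```text
shift [ 0.0018 -0.0001  0.0055] turn [ 0. -0. -0.]
```

>>> {"method": "arm_command", "body": {
  "moves": [
    [[0.001, 0, 0.003], [0, 0, 0], 0.05],
    [[0.001, 0, 0.003], [0, 0, 0], 0.05],
    [[0.001, 0, 0.003], [0, 0, 0], 0.05],
    [[0.001, 0, 0.003], [0, 0, 0], 0.068],
    [[0.001, 0, 0.003], [0, 0, 0], 0.068]
  ]
}}

```text
time: 5.75
tool_pos: [0.5579, -0.0182, 0.0207]
tool_rot: [3.141, 0.001, 2.506]
contact_force: [0.0, -0.8, -0.9]
opening: 0.0676
grip_force: 0.0
```

>>> {"method": "arm_command", "body": {
  "moves": [
    [[0, 0, 0], [0, 0, 0], 0.068],
    [[0, 0, -0.03], [0, 0, 0], 0.075],
    [[0, 0, -0.08], [0, 0, 0], 0.085],
    [[0, 0, -0.1], [0, 0, 0], 0.085],
    [[0, 0, -0.1], [0, 0, 0], 0.085]
  ]
}}

```text
time: 6.25
tool_pos: [0.5598, -0.0185, 0.1241]
tool_rot: [3.138, 0.007, 2.506]
contact_force: [-0.3, 0.0, -0.6]
opening: 0.085
grip_force: 0.0
```

```bash
python3 -c "
from h import *
to(.448,-.257,.10,2.506)"
```

```text
shift [-0.0515 -0.2584  0.0235] turn [ 0.003  0.007 -0.   ]
```

>>> {"method": "arm_command", "body": {
  "moves": [
    [[-0.01, -0.049, 0], [0, 0, 0], 0.08],
    [[-0.02, -0.098, 0], [0, 0, 0], 0.08],
    [[-0.03, -0.147, 0], [0, 0, 0], 0.08],
    [[-0.04, -0.196, 0], [0, 0, 0], 0.08],
    [[-0.049, -0.245, 0.01], [0, 0, 0], 0.08]
  ]
}}

```text
time: 6.75
tool_pos: [0.4511, -0.2454, 0.1103]
tool_rot: [3.142, 0.001, 2.506]
contact_force: [0.6, -0.8, -0.1]
opening: 0.08
grip_force: 0.0
```

>>> {"method": "arm_command", "body": {
  "moves": [
    [[-0.003, -0.014, 0.01], [0, 0, 0], 0.08],
    [[-0.003, -0.014, 0.01], [0, 0, 0], 0.08],
    [[-0.003, -0.014, 0.01], [0, 0, 0], 0.08],
    [[-0.003, -0.014, 0.01], [0, 0, 0], 0.08],
    [[-0.003, -0.014, 0.01], [0, 0, 0], 0.08]
  ]
}}

```text
time: 7.25
tool_pos: [0.4468, -0.2555, 0.1008]
tool_rot: [3.141, 0.0, 2.508]
contact_force: [0.5, -0.1, 0.9]
opening: 0.0799
grip_force: 0.0
```

```bash
python3 -c "
from h import *
to(.448,-.257,.022,2.506)
m=snap('wrist','w3.png');
for p in [(.448,-.257,.045),(.385,-.344,.042),(.359,-.1865,.052)]:print(np.round(proj(m,np.array(p))))
s=robot.observe();print(s['tool_pos'])"
```

```text
shift [-0.0018 -0.0005  0.0788] turn [0.    0.    0.002]
[316. 228.]
[161. 228.]
[323.  44.]
[ 0.44680181 -0.25562874  0.10080482]
```

View pics/w3.png

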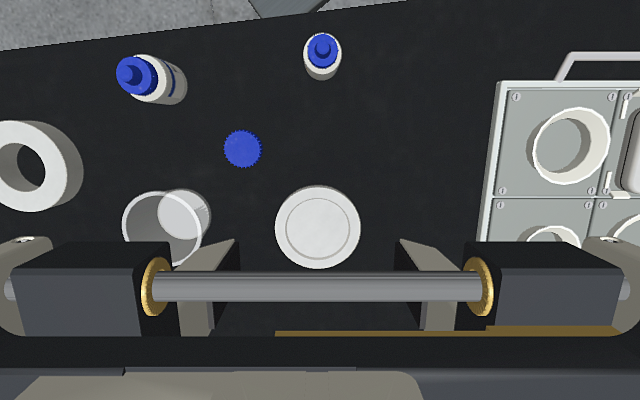

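The lid is centred at (318,227) against a predicted (316,228). The open cup's rim clears the left finger. Descending.

>>> {"method": "arm_command", "body": {
  "moves": [
    [[-0.001, 0, 0.03], [0, 0, 0], 0.08],
    [[-0.001, 0, 0.06], [0, 0, 0], 0.08],
    [[-0.001, 0, 0.078], [0, 0, 0], 0.08],
    [[-0.001, 0, 0.078], [0, 0, 0], 0.08],
    [[-0.001, 0, 0.078], [0, 0, 0], 0.08]
  ]
}}

```text
time: 7.8
tool_pos: [0.4474, -0.257, 0.023]
tool_rot: [3.141, 0.0, 2.507]
contact_force: [-0.2, 0.0, 1.0]
opening: 0.0799
grip_force: 0.0
```

>>> {"method": "arm_command", "body": {
  "moves": [
    [[0, 0, 0], [0, 0, 0], 0.05],
    [[0, 0, 0], [0, 0, 0], 0.05],
    [[0, 0, 0], [0, 0, 0], 0.05],
    [[0, 0, 0], [0, 0, 0], 0.05],
    [[0, 0, 0], [0, 0, 0], 0.05]
  ],
  "squeeze": 15
}}

```text
time: 8.3
tool_pos: [0.4474, -0.2575, 0.0233]
tool_rot: [3.141, 0.001, 2.506]
contact_force: [-0.4, 1.3, 5.9]
opening: 0.0577
grip_force: 15.0
```

>>> {"method": "arm_command", "body": {
  "moves": [
    [[0, 0, -0.02], [0, 0, 0], 0.05],
    [[0, 0, -0.04], [0, 0, 0], 0.05],
    [[0, 0, -0.07], [0, 0, 0], 0.05],
    [[0, 0, -0.09], [0, 0, 0], 0.05],
    [[0, 0, -0.09], [0, 0, 0], 0.05]
  ]
}}

```text
time: 8.8
tool_pos: [0.4481, -0.2583, 0.115]
tool_rot: [-3.141, 0.005, 2.506]
contact_force: [0.4, -0.2, -1.1]
opening: 0.0577
grip_force: 15.0
```

```bash
python3 -c "
from h import *
m=snap('side','s1.png',(250,110,450,260),4);
to(.6219,-.0647,.11,2.506)"
```

```text
shift [-0.0258  0.259   0.0034] turn [-0.     0.002 -0.   ]
```

View pics/s1.png

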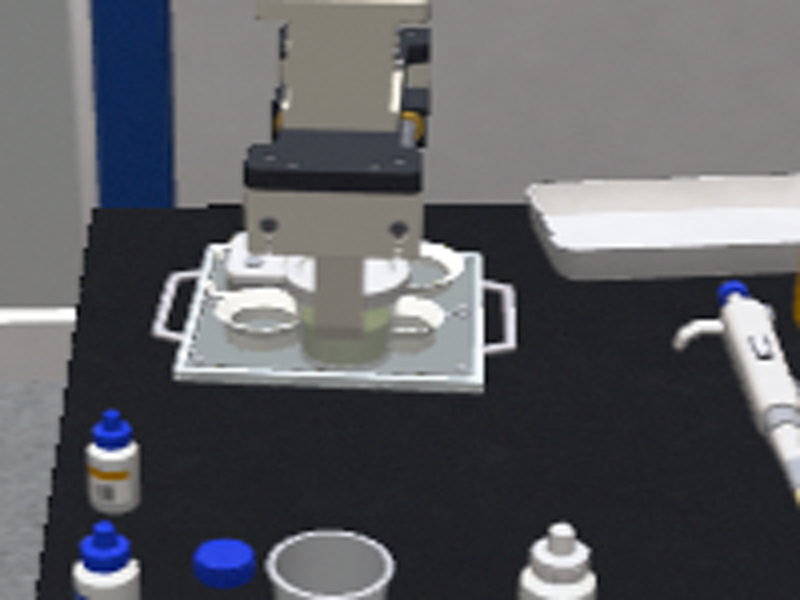

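The cup is held upright by its rim, and the timer sits in its nest at about (255,265). Carrying the cup over.

>>> {"method": "arm_command", "body": {
  "moves": [
    [[-0.003, 0.03, 0], [0, 0, 0], 0.05],
    [[-0.007, 0.07, 0], [0, 0, 0], 0.05],
    [[-0.011, 0.11, 0], [0, 0, 0], 0.05],
    [[-0.015, 0.15, 0], [0, 0, 0], 0.05],
    [[-0.019, 0.19, 0], [0, 0, 0], 0.05]
  ]
}}

```text
time: 9.35
tool_pos: [0.575, -0.1142, 0.1106]
tool_rot: [-3.141, -0.003, 2.506]
contact_force: [-0.6, -0.6, -1.0]
opening: 0.0578
grip_force: 15.0
```

>>> {"method": "arm_command", "body": {
  "moves": [
    [[-0.003, 0.03, 0], [0, 0, 0], 0.05],
    [[-0.006, 0.055, 0], [0, 0, 0], 0.05],
    [[-0.007, 0.067, 0], [0, 0, 0], 0.05],
    [[-0.007, 0.067, 0.02], [0, 0, 0], 0.05],
    [[-0.007, 0.067, 0.03], [0, 0, 0], 0.05]
  ]
}}

```text
time: 9.85
tool_pos: [0.619, -0.0658, 0.0799]
tool_rot: [-3.14, -0.004, 2.506]
contact_force: [-0.5, -0.2, -0.5]
opening: 0.0577
grip_force: 15.0
```

```bash
python3 -c "
from h import *
to(.6219,-.0647,.0335,2.506)"
```

```text
shift [-0.0019  0.0027  0.0464] turn [-0.002 -0.004  0.   ]
```

>>> {"method": "arm_command", "body": {
  "moves": [
    [[-0.002, 0.002, 0.015], [0, 0, 0], 0.05],
    [[-0.002, 0.002, 0.03], [0, 0, 0], 0.05],
    [[-0.002, 0.002, 0.042], [0, 0, 0], 0.05],
    [[-0.002, 0.002, 0.044], [0, 0, 0], 0.05],
    [[-0.002, 0.002, 0.044], [0, 0, 0], 0.05]
  ]
}}

```text
time: 10.35
tool_pos: [0.623, -0.0658, 0.0381]
tool_rot: [-3.141, -0.001, 2.505]
contact_force: [-0.1, 1.3, -0.2]
opening: 0.0579
grip_force: 15.0
```

```bash
python3 -c "
from h import *
to(.6219,-.0647,.0325,2.506);print(robot.observe()['contact_force'])"
```

```text
shift [0.0015 0.0003 0.0056] turn [-0.    -0.001 -0.001]
[-0.09113807  1.30143024 -0.24757268]
```

>>> {"method": "arm_command", "body": {
  "moves": [
    [[0.001, 0, 0.003], [0, 0, 0], 0.05],
    [[0.001, 0, 0.004], [0, 0, 0], 0.05],
    [[0.001, 0, 0.004], [0, 0, 0], 0.05],
    [[0.001, 0, 0.004], [0, 0, 0], 0.05],
    [[0.001, 0, 0.004], [0, 0, 0], 0.05]
  ]
}}

```text
time: 10.85
tool_pos: [0.6226, -0.0649, 0.0349]
tool_rot: [3.141, 0.0, 2.506]
contact_force: [1.4, 0.2, -1.8]
opening: 0.0574
grip_force: 15.0
```

>>> {"method": "arm_command", "body": {
  "moves": [
    [[0, 0, 0], [0, 0, 0], 0.062],
    [[0, 0, 0], [0, 0, 0], 0.066],
    [[0, 0, 0], [0, 0, 0], 0.07],
    [[0, 0, 0], [0, 0, 0], 0.07],
    [[0, 0, 0], [0, 0, 0], 0.07]
  ]
}}

```text
time: 11.35
tool_pos: [0.6225, -0.0649, 0.0346]
tool_rot: [3.141, 0.0, 2.506]
contact_force: [-0.8, 1.8, -0.4]
opening: 0.0696
grip_force: 0.0
```

>>> {"method": "arm_command", "body": {
  "moves": [
    [[0, 0, -0.02], [0, 0, 0], 0.07],
    [[0, 0, -0.06], [0, 0, 0], 0.07],
    [[0, 0, -0.1], [0, 0, 0], 0.07],
    [[0, 0, -0.1], [0, 0, 0], 0.06],
    [[0, 0, -0.1], [0, 0, 0], 0.06]
  ]
}}

```text
time: 11.85
tool_pos: [0.6228, -0.065, 0.1356]
tool_rot: [3.141, 0.002, 2.506]
contact_force: [-0.0, 0.9, 0.2]
opening: 0.061
grip_force: 0.0
```

```bash
python3 -c "
from h import *
to(.359,-.1865,.12,2.506)
m=snap('side','s2.png',(250,130,450,280),4)"
```

```text
shift [ 0.1402 -0.2544  0.0151] turn [ 0.001  0.002 -0.   ]
```

View pics/s2.png

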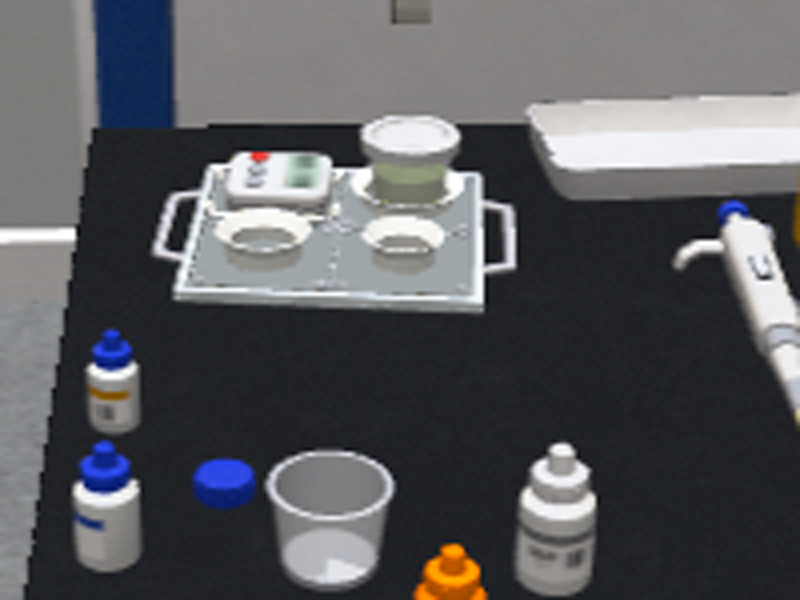

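Timer and cup are both home and level. Small bottle next.

>>> {"method": "arm_command", "body": {
  "moves": [
    [[0.024, -0.043, 0], [0, 0, 0], 0.055],
    [[0.048, -0.087, 0], [0, 0, 0], 0.055],
    [[0.072, -0.13, 0], [0, 0, 0], 0.055],
    [[0.096, -0.174, 0], [0, 0, 0], 0.055],
    [[0.12, -0.217, 0], [0, 0, 0], 0.055]
  ]
}}

```text
time: 12.4
tool_pos: [0.3943, -0.1681, 0.1331]
tool_rot: [-3.141, -0.003, 2.506]
contact_force: [-0.1, -0.9, 0.8]
opening: 0.055
grip_force: 0.0
```

>>> {"method": "arm_command", "body": {
  "moves": [
    [[0.02, -0.037, 0.01], [0, 0, 0], 0.055],
    [[0.02, -0.037, 0.01], [0, 0, 0], 0.055],
    [[0.02, -0.037, 0.01], [0, 0, 0], 0.055],
    [[0.02, -0.037, 0.01], [0, 0, 0], 0.055],
    [[0.02, -0.037, 0.01], [0, 0, 0], 0.055]
  ]
}}

```text
time: 12.9
tool_pos: [0.3599, -0.1858, 0.1244]
tool_rot: [3.141, -0.0, 2.507]
contact_force: [-0.9, 0.4, -0.2]
opening: 0.055
grip_force: 0.0
```

```bash
python3 -c "
from h import *
to(.359,-.1865,.021,2.506)"
```

```text
shift [ 0.0003 -0.0011  0.1034] turn [ 0.    -0.     0.001]
```

>>> {"method": "arm_command", "body": {
  "moves": [
    [[0, -0.001, 0.03], [0, 0, 0], 0.055],
    [[0, -0.001, 0.06], [0, 0, 0], 0.055],
    [[0, -0.001, 0.09], [0, 0, 0], 0.055],
    [[0, -0.001, 0.102], [0, 0, 0], 0.055],
    [[0, -0.001, 0.102], [0, 0, 0], 0.055]
  ]
}}

```text
time: 13.4
tool_pos: [0.3581, -0.1858, 0.021]
tool_rot: [3.141, -0.004, 2.507]
contact_force: [-0.9, 0.3, -0.1]
opening: 0.055
grip_force: 0.0
```

>>> {"method": "arm_command", "body": {
  "moves": [
    [[0, 0, 0], [0, 0, 0], 0.055],
    [[0, 0, 0], [0, 0, 0], 0.015],
    [[0, 0, 0], [0, 0, 0], 0.015],
    [[0, 0, 0], [0, 0, 0], 0.015],
    [[0, 0, 0], [0, 0, 0], 0.015]
  ],
  "squeeze": 12
}}

```text
time: 13.9
tool_pos: [0.3586, -0.1871, 0.023]
tool_rot: [3.142, 0.001, 2.506]
contact_force: [0.7, -0.1, -0.3]
opening: 0.0275
grip_force: 0.0
```

>>> {"method": "arm_command", "body": {
  "moves": [
    [[0, 0, 0], [0, 0, 0], 0.015],
    [[0, 0, 0], [0, 0, 0], 0.015],
    [[0, 0, 0], [0, 0, 0], 0.015],
    [[0, 0, -0.03], [0, 0, 0], 0.015],
    [[0, 0, -0.08], [0, 0, 0], 0.015]
  ]
}}

```text
time: 14.4
tool_pos: [0.3565, -0.1857, 0.1013]
tool_rot: [3.141, -0.007, 2.506]
contact_force: [2.0, -1.0, -0.8]
opening: 0.0238
grip_force: 12.0
```

```bash
python3 -c "
from h import *
to(.5742,-.1294,.12,2.506)"
```

```text
shift [-0.1416  0.1746 -0.0197] turn [ 0.    -0.007 -0.   ]
```

>>> {"method": "arm_command", "body": {
  "moves": [
    [[-0.026, 0.032, -0.018], [0, 0, 0], 0.015],
    [[-0.052, 0.064, -0.018], [0, 0, 0], 0.015],
    [[-0.078, 0.096, -0.018], [0, 0, 0], 0.015],
    [[-0.104, 0.128, -0.018], [0, 0, 0], 0.015],
    [[-0.128, 0.158, -0.018], [0, 0, 0], 0.015]
  ]
}}

```text
time: 14.9
tool_pos: [0.5566, -0.1351, 0.1203]
tool_rot: [-3.141, -0.0, 2.506]
contact_force: [0.1, -0.5, -0.7]
opening: 0.0236
grip_force: 12.0
```

>>> {"method": "arm_command", "body": {
  "moves": [
    [[-0.014, 0.017, 0], [0, 0, 0], 0.015],
    [[-0.014, 0.017, 0], [0, 0, 0], 0.015],
    [[-0.014, 0.017, 0], [0, 0, 0], 0.015],
    [[-0.014, 0.017, 0.02], [0, 0, 0], 0.015],
    [[-0.014, 0.017, 0.02], [0, 0, 0], 0.015]
  ]
}}

```text
time: 15.4
tool_pos: [0.5738, -0.1304, 0.0985]
tool_rot: [-3.14, -0.005, 2.505]
contact_force: [-1.2, 0.5, -0.1]
opening: 0.0236
grip_force: 12.0
```

```bash
python3 -c "
from h import *
to(.5742,-.1294,.032,2.506)"
```

```text
shift [-0.0001  0.0011  0.0665] turn [-0.002 -0.005 -0.001]
```

>>> {"method": "arm_command", "body": {
  "moves": [
    [[0, 0.001, 0.02], [0, 0, 0], 0.015],
    [[0, 0.001, 0.035], [0, 0, 0], 0.015],
    [[0, 0.001, 0.05], [0, 0, 0], 0.015],
    [[0, 0.001, 0.062], [0, 0, 0], 0.015],
    [[0, 0.001, 0.064], [0, 0, 0], 0.015]
  ]
}}

```text
time: 15.9
tool_pos: [0.5758, -0.1297, 0.0356]
tool_rot: [-3.141, -0.003, 2.505]
contact_force: [0.4, -0.0, -0.0]
opening: 0.0236
grip_force: 12.0
```

>>> {"method": "arm_command", "body": {
  "moves": [
    [[0, 0, 0.001], [0, 0, 0], 0.015],
    [[0, 0, 0.001], [0, 0, 0], 0.015],
    [[0, 0, 0.001], [0, 0, 0], 0.027],
    [[0, 0, 0.001], [0, 0, 0], 0.032],
    [[0, 0, 0.001], [0, 0, 0], 0.036]
  ]
}}

```text
time: 16.4
tool_pos: [0.5773, -0.1297, 0.036]
tool_rot: [3.141, 0.001, 2.506]
contact_force: [0.4, -0.9, 0.1]
opening: 0.0344
grip_force: 0.0
```

>>> {"method": "arm_command", "body": {
  "moves": [
    [[0, 0, 0], [0, 0, 0], 0.045],
    [[0, 0, -0.01], [0, 0, 0], 0.045],
    [[0, 0, -0.04], [0, 0, 0], 0.05],
    [[0, 0, -0.08], [0, 0, 0], 0.06],
    [[0, 0, -0.1], [0, 0, 0], 0.06]
  ]
}}

```text
time: 16.9
tool_pos: [0.5785, -0.1301, 0.1397]
tool_rot: [3.14, 0.005, 2.506]
contact_force: [-0.3, 0.2, -0.4]
opening: 0.059
grip_force: 0.0
```

```bash
python3 -c "
from h import *
to(.4636,-.4014,.13,2.506)
m=snap('side','s3.png',(250,130,450,280),4)"
```

```text
shift [-0.0686 -0.2865  0.0096] turn [ 0.002  0.005 -0.   ]
```

View pics/s3.png

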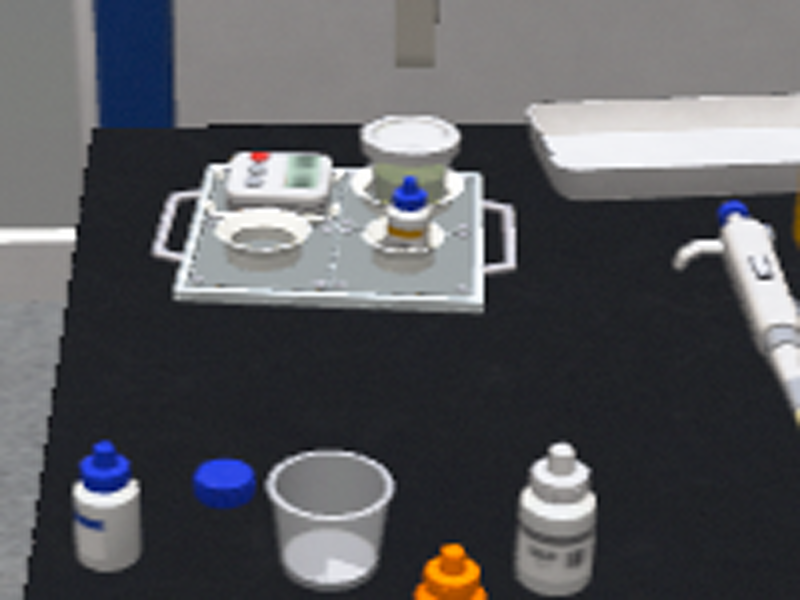

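The small bottle stands in its nest. On to the large one.

>>> {"method": "arm_command", "body": {
  "moves": [
    [[-0.012, -0.048, 0], [0, 0, 0], 0.065],
    [[-0.023, -0.096, 0], [0, 0, 0], 0.065],
    [[-0.034, -0.144, 0], [0, 0, 0], 0.065],
    [[-0.046, -0.192, 0], [0, 0, 0], 0.065],
    [[-0.058, -0.24, 0], [0, 0, 0], 0.065]
  ]
}}

```text
time: 17.45
tool_pos: [0.4803, -0.3588, 0.1361]
tool_rot: [3.142, 0.0, 2.506]
contact_force: [0.7, -0.4, -0.1]
opening: 0.0649
grip_force: 0.0
```

>>> {"method": "arm_command", "body": {
  "moves": [
    [[-0.01, -0.044, 0.008], [0, 0, 0], 0.065],
    [[-0.01, -0.044, 0.008], [0, 0, 0], 0.065],
    [[-0.01, -0.044, 0.008], [0, 0, 0], 0.065],
    [[-0.01, -0.044, 0.008], [0, 0, 0], 0.065],
    [[-0.01, -0.044, 0.008], [0, 0, 0], 0.065]
  ]
}}

```text
time: 17.95
tool_pos: [0.464, -0.3972, 0.1279]
tool_rot: [3.141, 0.0, 2.508]
contact_force: [-0.4, -0.1, 0.2]
opening: 0.065
grip_force: 0.0
```

```bash
python3 -c "
from h import *
to(.4636,-.4014,.024,2.506)
m=snap('wrist','w4.png');np.savez('w4.npz',**m)
for z in(.067,.048):print(np.round(proj(m,np.array((.4636,-.4014,z)))))"
```

```text
shift [-0.0021 -0.0037  0.1039] turn [0.    0.    0.002]
[312. 226.]
[312. 219.]
```

View pics/w4.png

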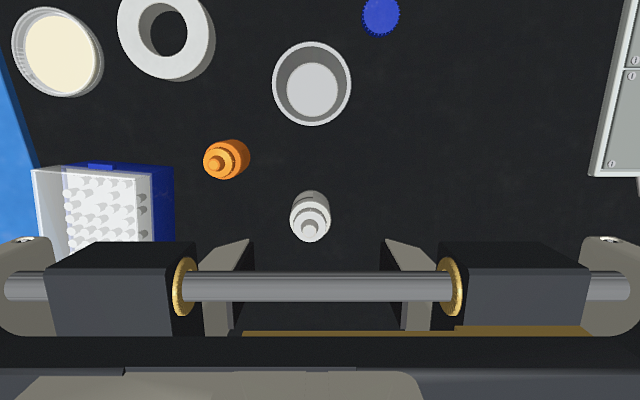

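The tip is at (310,228) against a predicted (312,226). The orange bottle at (227,160) and the tip rack (u<175) are clear of the fingers. Descending.

>>> {"method": "arm_command", "body": {
  "moves": [
    [[-0.002, -0.004, 0.03], [0, 0, 0], 0.065],
    [[-0.002, -0.004, 0.06], [0, 0, 0], 0.065],
    [[-0.002, -0.004, 0.09], [0, 0, 0], 0.065],
    [[-0.002, -0.004, 0.102], [0, 0, 0], 0.065],
    [[-0.002, -0.004, 0.102], [0, 0, 0], 0.065]
  ]
}}

```text
time: 18.5
tool_pos: [0.4622, -0.4015, 0.0241]
tool_rot: [3.141, -0.003, 2.507]
contact_force: [0.6, 0.8, -0.4]
opening: 0.0646
grip_force: 0.0
```

>>> {"method": "arm_command", "body": {
  "moves": [
    [[0, 0, 0], [0, 0, 0], 0.045],
    [[0, 0, 0], [0, 0, 0], 0.02],
    [[0, 0, 0], [0, 0, 0], 0.02],
    [[0, 0, 0], [0, 0, 0], 0.02],
    [[0, 0, 0], [0, 0, 0], 0.02]
  ],
  "squeeze": 12
}}

```text
time: 19.0
tool_pos: [0.4627, -0.4033, 0.0263]
tool_rot: [-3.141, 0.001, 2.506]
contact_force: [0.2, 0.9, 2.6]
opening: 0.0317
grip_force: 12.0
```

>>> {"method": "arm_command", "body": {
  "moves": [
    [[0, 0, 0], [0, 0, 0], 0.02],
    [[0, 0, 0], [0, 0, 0], 0.02],
    [[0, 0, 0], [0, 0, 0], 0.02],
    [[0, 0, -0.03], [0, 0, 0], 0.02],
    [[0, 0, -0.08], [0, 0, 0], 0.02]
  ]
}}

```text
time: 19.5
tool_pos: [0.4606, -0.401, 0.1026]
tool_rot: [3.14, -0.009, 2.506]
contact_force: [0.5, -1.2, 0.2]
opening: 0.0316
grip_force: 12.0
```

```bash
python3 -c "
from h import *
to(.5098,-.082,.14,2.506)"
```

```text
shift [ 0.1502  0.286  -0.0356] turn [ 0.002 -0.009 -0.   ]
```

>>> {"method": "arm_command", "body": {
  "moves": [
    [[0.02, 0.038, -0.035], [0, 0, 0], 0.02],
    [[0.043, 0.082, -0.035], [0, 0, 0], 0.02],
    [[0.066, 0.126, -0.035], [0, 0, 0], 0.02],
    [[0.089, 0.17, -0.035], [0, 0, 0], 0.02],
    [[0.112, 0.214, -0.035], [0, 0, 0], 0.02]
  ]
}}

```text
time: 20.0
tool_pos: [0.4987, -0.1652, 0.1404]
tool_rot: [3.141, -0.0, 2.505]
contact_force: [0.7, 0.0, 0.5]
opening: 0.0317
grip_force: 12.0
```

>>> {"method": "arm_command", "body": {
  "moves": [
    [[0.018, 0.034, 0], [0, 0, 0], 0.02],
    [[0.032, 0.062, 0], [0, 0, 0], 0.02],
    [[0.036, 0.069, 0], [0, 0, 0], 0.02],
    [[0.036, 0.069, 0], [0, 0, 0], 0.02],
    [[0.036, 0.069, 0.02], [0, 0, 0], 0.02]
  ]
}}

```text
time: 20.5
tool_pos: [0.5126, -0.0917, 0.1223]
tool_rot: [3.14, 0.005, 2.506]
contact_force: [0.7, -0.9, -0.8]
opening: 0.0315
grip_force: 12.0
```

```bash
python3 -c "
from h import *
to(.5098,-.082,.035,2.506)"
```

```text
shift [0.0085 0.006  0.0873] turn [ 0.001  0.005 -0.   ]
```

>>> {"method": "arm_command", "body": {
  "moves": [
    [[0.007, 0.006, 0], [0, 0, 0], 0.02],
    [[0.007, 0.006, 0.02], [0, 0, 0], 0.02],
    [[0.007, 0.006, 0.04], [0, 0, 0], 0.02],
    [[0.007, 0.006, 0.05], [0, 0, 0], 0.02],
    [[0.007, 0.006, 0.05], [0, 0, 0], 0.02]
  ]
}}

```text
time: 21.0
tool_pos: [0.508, -0.0815, 0.0697]
tool_rot: [-3.141, -0.003, 2.505]
contact_force: [-0.1, 0.0, -0.2]
opening: 0.0318
grip_force: 12.0
```

```bash
python3 -c "
from h import *
to(.5098,-.082,.035,2.506)"
```

```text
shift [-0.0018  0.0007  0.0347] turn [-0.001 -0.003 -0.001]
```

>>> {"method": "arm_command", "body": {
  "moves": [
    [[-0.001, 0, 0.012], [0, 0, 0], 0.02],
    [[-0.001, 0, 0.024], [0, 0, 0], 0.02],
    [[-0.001, 0, 0.033], [0, 0, 0], 0.02],
    [[-0.001, 0, 0.033], [0, 0, 0], 0.02],
    [[-0.001, 0, 0.033], [0, 0, 0], 0.02]
  ]
}}

```text
time: 21.5
tool_pos: [0.5096, -0.0818, 0.0373]
tool_rot: [-3.141, -0.001, 2.506]
contact_force: [-0.7, 1.1, -0.7]
opening: 0.0314
grip_force: 12.0
```

>>> {"method": "arm_command", "body": {
  "moves": [
    [[0, 0, 0.001], [0, 0, 0], 0.02],
    [[0, 0, 0.001], [0, 0, 0], 0.02],
    [[0, 0, 0.001], [0, 0, 0], 0.034],
    [[0, 0, 0.001], [0, 0, 0], 0.038],
    [[0, 0, 0.001], [0, 0, 0], 0.044]
  ]
}}

```text
time: 22.0
tool_pos: [0.5099, -0.082, 0.0368]
tool_rot: [3.141, 0.001, 2.506]
contact_force: [1.1, -0.3, 0.2]
opening: 0.0417
grip_force: 0.0
```

>>> {"method": "arm_command", "body": {
  "moves": [
    [[0, 0, 0], [0, 0, 0], 0.052],
    [[0, 0, -0.01], [0, 0, 0], 0.052],
    [[0, 0, -0.04], [0, 0, 0], 0.052],
    [[0, 0, -0.08], [0, 0, 0], 0.06],
    [[0, 0, -0.12], [0, 0, 0], 0.06]
  ]
}}

```text
time: 22.5
tool_pos: [0.5093, -0.0818, 0.1584]
tool_rot: [-3.141, -0.0, 2.506]
contact_force: [0.9, -0.3, -0.2]
opening: 0.0592
grip_force: 0.0
```

>>> {"method": "arm_command", "body": {
  "moves": [
    [[0.1, -0.1, -0.05], [0, 0, 0], 0.06],
    [[0.1, -0.1, -0.05], [0, 0, 0], 0.06],
    [[0.1, -0.1, -0.05], [0, 0, 0], 0.06],
    [[0.1, -0.1, -0.05], [0, 0, 0], 0.06],
    [[0.1, -0.1, -0.05], [0, 0, 0], 0.06]
  ]
}}

```text
time: 23.0
tool_pos: [0.3699, -0.1033, 0.2079]
tool_rot: [3.141, 0.003, 2.504]
contact_force: [0.9, -0.4, -0.5]
opening: 0.0597
grip_force: 0.0
```

```bash
python3 -c "
from h import *
m=snap('side','s4.png',(250,130,450,280),4)
m=snap('top','t4.png',(180,90,440,290),3)"
```

```text
(no output)
```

View pics/s4.png

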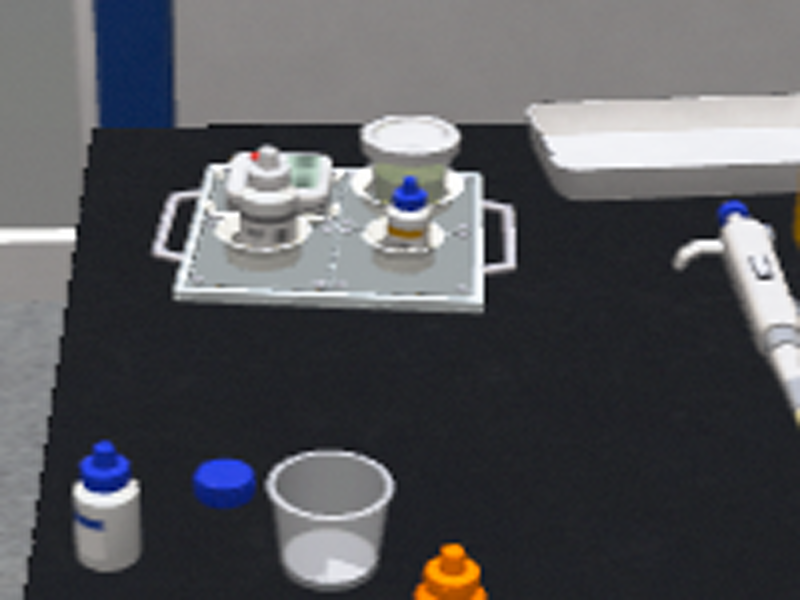

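View pics/t4.png

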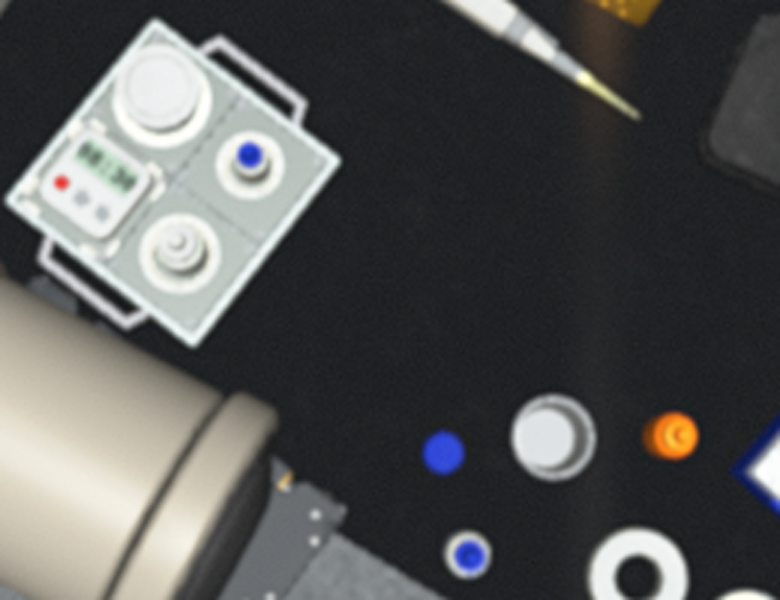

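All four stand in their own nests: lid (160,90), timer (94,185), small cap (250,155), large tip (178,240). The open cup (553,437) and middle bottle (468,555) haven't moved. I'll check the offsets numerically and hand in if they're fine.

```bash
python3 -c "
from h import *
m=robot.camera_model('top');ok=True
for n,u,v,z,c in [('cup',160,90,.054,(.6219,-.0647)),('timer',94,185,.028,(.557,-.0178)),('small',250,155,.061,(.5742,-.1294)),('large',178,240,.076,(.5098,-.082))]:
    d=np.hypot(*(px(m,180+u/3,90+v/3,z)[:2]-c));print(n,d.round(4));ok&=d<.008
if ok: print(robot.hand_in())"
```

```text
cup 0.0039
timer 0.0025
small 0.0023
large 0.0046
the job is handed in; nothing more can be done
None
```

The lidded cup, timer, largest and smallest dropper bottles are each upright in their own nests, about 2–5 mm from centre by the top camera. The open cup and middle bottle were left where they stood, and the job was handed in at about 23 s, with no verdict returned.

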